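# Set the tea drum into its roaster cradle

### The arm

A 7-joint arm with a two-finger parallel gripper is mounted at the origin on the work surface. World frame = base frame: x ahead of the robot, y to its left, z up, the work surface at z = 0. Lengths are in m, angles in rad, forces in N, time in s.
With the tool pointing down it reaches from about 0.425 to 0.925 m from the base axis. Payload 6.8 kg.
Tool frame: the origin (TCP) lies on the front face of the gripper's body, between the roots of the fingers; the fingertips stand 73 mm ahead of it and the grasp point (between the pads) lies 54 mm ahead of it (env.nose_length is the distance from the TCP to the fingertips, in m); z points along the fingers, y is the direction in which the jaws open and shut (so a half turn about z gives the same grasp; the last joint's range is limited). The gripper opens to 85 mm and grips with 20 to 120 N. Pads are 22 mm wide; open, the fingers measure 114 mm over their backs; the gripper's body (76 mm by 85 mm) begins 54 mm behind the grasp point. The pads swing forward as they close: fully open they stand 13 mm farther back than shut.
Start: joints at [1.024, 0.477, 0.022, 1.555, -0.011, 1.109, -0.083], TCP at [0.287, -0.611, 0.304] pointing down, gripper open.
Joint ranges: [-2.96, 2.96], [-0.34, 2.1], [-1.41, 1.46], [0.24, 2.44], [-1.37, 4.51], [0.17, 1.92], [-2.96, 2.96]. Speed limits (rad/s): [2.39, 2.39, 3.14, 3.14, 3.14, 3.14, 3.14].

### API

Orientations are given as a unit quaternion [w, x, y, z].
In Python, from cell import env, kin, camera, calibration, job gives the robot as it stands. The module is installed in compiled form; this text tells all that it offers. Calls block until the motion is done:
- env.reach(position, orientation): joint-space move of the TCP to a pose.
- env.movel(position, velocity=0.15, rot=None, stop_force=None): straight line of the TCP; rot=None keeps the orientation; velocity is the mean speed in m/s. With stop_force (N) it stops when the force on the tool has changed by that much, and returns True; else False.
- env.goto_joints(angles): joint-space move.
- env.grip(opening, f_grip=None): finger opening in m; f_grip is the grip in N (None keeps the last); returns when the fingers have stopped.
- env.dwell(seconds).
- kin.inverse_kinematics(position, orientation): joint angles nearest the present ones, or None.
- env.get_state(): the state.
- camera(name): name is "scene" or "top" or "wrist"; returns (picture, depth): 420x560x3 uint8, blue, green, red; 420x560 float32, m along the optical axis (not along the pixel's ray), 0 where there is no reading.
- calibration(name): a dict with "fx", "fy", "cx", "cy" (pixels), "k1" (the pictures are not rectified: a ray, as slopes to the right and down, at radius r is drawn at 1 + k1 r^2 times it, then the intrinsics apply), "rvec" (rotation vector, rad) and "tvec" (3), from world to camera coordinates, as OpenCV has them. Camera axes: x right, y down, z forward; pixel columns grow to the right and rows downward; lengths in m; the calibration is good to about 2 mm. A picture is of the moment at which its call begins: read the wrist's pose just before it. calibration takes no time and is no camera call; for the wrist camera it gives the pose at the moment of the call.
A pose or a line that the arm cannot do raises env.PlanningError and nothing moves.
- job.job_done(): hands the job in, once; it reports no verdict.
The state is a dict: "time": time; "qpos": joint angles; "joint_velocities": joint speeds; "joint_torque": joint torques, N m; "tcp_pos": TCP position; "orientation": TCP orientation; "force": force on the tool from outside, world axes, zero at the start; "torque": the same for the moment, N m; "opening": finger opening in m.
Only numpy, scipy, OpenCV 4.12 (cv2) and the standard library are available. Lean on these libraries where they do the work, as an engineer would, in place of code of your own. Each camera call takes 0.05 s, during which the arm holds its last target. There are 200 camera calls.

### The job

Take the steel tea drum from its wooden rest, lower its axle into both slots of the green cradle at once, past the orange spring shoes, and with the keeper still open press it down level with about 20 N until both ends sit hard on the brass seats; feel for the seats, and never load them with more than 40 N. Then let go, swing the red keeper bar all the way down over the axle, and leave the cups, pots, tin, bottle and scoop where they are.

Things in the scene. Friction and masses are not known exactly. Their poses are not given: they have to be found in the camera images.
- drum_center (a point): Centre of the loose steel tea drum: perforated cylinder 52 mm in diameter, 100 mm long, copper rims at its ends, on a dark axle 12 mm in diameter and 216 mm long; about 0.45 kg (0.35 to 0.55). The y axis is the axle. It starts level in the V supports of the rest, 56 mm above the table, its middle 58 mm free for fingers down to 8 mm above the table. Either end may go in either slot.
- axle_left (a point): Point on the drum's axle centreline 75 mm from the drum's middle, on its +y side (the part that goes in one slot).
- axle_right (a point): The same, 75 mm to the drum's -y side.
- rest: Fixed dark wooden rest, 100 x 120 mm, where the drum starts; origin at the centre of its underside, on the table; y axis along the drum. Two V supports, 14 mm wide, 36 mm either side of its middle, up to 48 mm high.
- cradle: Fixed green roaster cradle: base 110 (x) by 250 (y) by 14 mm, a dark pan in the middle up to 28 mm high. Origin at the centre of its underside, on the table. The axle lies along its y. Two cheeks, 12 mm thick, 64 mm wide in x, 125 mm high, stand at y = +75 and -75 mm, each with an open slot at x = 0; between them it is free above the pan. When home, the axle's centre is 6 mm above the seats.
- slot_left (a point): Mouth of the slot in the cradle's +y cheek: at the slot's middle, level with the cheek's top, 125 mm above the table. The mouth is 44 mm wide here and narrows at 45 degrees to 14 mm (x = -7 to +7 mm) at 110 mm; the slot then goes straight down to its brass seat. Axes as the cradle.
- slot_right (a point): The same in the -y cheek. In both slots an orange spring shoe on the +x wall, from 68 to 109 mm high with a sloped top, stands 3 mm into the slot and pinches the axle against the -x wall (axle then at about x = -1 mm). Pushing past both takes 3 to 15 N in all, most at the sloped tops; the axle sticks wherever it is left.
- seats: Fixed holder of the two brass seats that form the slot floors: brass bars between the cheeks, at least 5 mm under the drum; origin 32 mm above the table at the cradle's middle, axes as the cradle. The seat tops are level with one another, rubber-cushioned (each gives 1 mm per 10 N), and clamped at a height that differs each time, anywhere from 66 to 84 mm above the table, and is not reported: feel for it.
- keeper (a joint): Red keeper bar on the outside of the cradle's +y cheek, hinged about the cradle's y axis; a stiff hinge (0.1 N m) that stays where it is left. 0 = shut, level across the slot above the axle (98.5 to 106.5 mm above the table); about 1.57 = upright, its top then 215 mm above the table. It starts at 1.45 to 1.7, leaving the slot open.
- keeper_hinge (a point): Hinge axis of the keeper, fixed at x = +36, y = +98, z = 102.5 mm of the cradle. The bar is 10 mm wide, 8 mm thick and when shut reaches from here along the cradle's -x to x = -82 mm. A steel post beside it on its outer (+y) side takes y = 104 to 114, x = 28 to 44 mm, up to 102 mm.
- keeper_tip (a point): Centre of the 22 x 22 x 8 mm pad at the free end of the keeper bar, 107 mm from its hinge. Pushed from the bar's outer (+x) side towards the cradle's -x and then down, it shuts the keeper.
- cup_a: Bystander, leave alone: magenta tea cup, 52 mm wide, 42 mm tall; origin under its centre.
- cup_b: Bystander, leave alone: magenta tea cup, 52 mm wide, 42 mm tall; origin under its centre.
- caddy: Bystander, leave alone: green tea tin, 60 mm wide, 85 mm tall; origin under its centre.
- water: Bystander, leave alone: clear water bottle with blue cap, 60 mm wide, 190 mm tall; origin under its centre.
- teapot: Bystander, leave alone: magenta teapot, 100 mm wide body, 80 mm tall; origin under its centre.
- blackpot: Bystander, leave alone: black lidded pot, 120 mm wide, 87 mm tall; origin under its centre.
- scoop: Bystander, leave alone: wooden tea scoop, 150 mm long, lying near the robot; origin under its centre.
Not all that is in view belongs to the job. What is shaped like the part that bears drum_center but turquoise is not meant.

How it is judged:
On the way:
1. with the keeper still open, the axle lies in both slots, level within 0.01 rad (1.5 mm between its ends), and presses on the seats with at least 10 N (z of each of axle_left, axle_right in the frame of cradle below 0.092 m and angle between drum_center's own y axis and vertical between 1.5608 and 1.5808 rad and x of axle_left in the frame of cradle between -0.009 and 0.009 m and x of axle_right in the frame of cradle between -0.009 and 0.009 m and y of drum_center in the frame of cradle between -0.022 and 0.022 m and contact force between drum and seats above 10 N and value of joint keeper above 0.8 rad), for 0.1 s.
At the end, for the whole second after the job is handed in: The axle lies down in both slots (centre no higher than 92 mm above the table), level within 0.01 rad, the drum at rest and released, and the keeper shut to within 0.1 rad (z of each of axle_left, axle_right in the frame of cradle below 0.092 m and angle between drum_center's own y axis and vertical between 1.5608 and 1.5808 rad and x of axle_left in the frame of cradle between -0.009 and 0.009 m and x of axle_right in the frame of cradle between -0.009 and 0.009 m and y of drum_center in the frame of cradle between -0.022 and 0.022 m and value of joint keeper below 0.1 rad and linear speed of drum below 0.01 m/s and contact force between drum and the fingers below 0.1 N); the robot touches nothing.
It fails at once if the seats are loaded with more than 40 N (contact force between drum and seats above 40 N).
It fails at once if a bystander (cup, pot, tin, bottle, scoop) is moved by more than 20 mm (distance of any of cup_a, cup_b, caddy, water, teapot, blackpot, scoop from where it was at the start of the episode above 0.02 m).
It also fails if it takes over 72 s, if anything falls off the work surface, if the arm or the gripper's body presses on something with over 40 N, if the wrist force passes 120 N, or if a joint passes its speed limit or range.

## Working session

There is one attempt and no reset: what is moved stays moved. The work goes in short steps, each a Python script; the robot and the scene stay as the last script left them, time stands still between calls to the robot, and variables do not carry over. Pictures are saved under pics/ and viewed, about 8 in all and at most 12, crops included, and the job is handed in when it is done.

```bash
mkdir -p pics; cat > h.py <<'E'
import numpy as np, cv2
from cell import env, kin, camera, calibration, job
def snap(n,f):
    c=calibration(n); p,d=camera(n); cv2.imwrite('pics/'+f+'.png',p); np.savez('pics/'+f+'.npz',d=d,p=p,**{k:np.array(v) for k,v in c.items()}); return p,d,c
def load(f):
    z=np.load('pics/'+f+'.npz'); return z['p'],z['d'],{k:z[k] for k in('fx','fy','cx','cy','k1','rvec','tvec')}
def ray(c,u,v):
    u=np.asarray(u,float);v=np.asarray(v,float)
    xd=(u-c['cx'])/c['fx'];yd=(v-c['cy'])/c['fy'];x,y=xd,yd
    for _ in range(20):
        s=1+c['k1']*(x*x+y*y);x,y=xd/s,yd/s
    return np.stack([x,y,np.ones_like(x)],-1)
def pt(c,u,v,d):   # world from depth
    R=cv2.Rodrigues(np.array(c['rvec'],float))[0]
    return (ray(c,u,v)*np.asarray(d)[...,None]-np.ravel(c['tvec']))@R
def ptz(c,u,v,z):  # world at height z
    R=cv2.Rodrigues(np.array(c['rvec'],float))[0]
    o=-R.T@np.ravel(c['tvec']); w=ray(c,u,v)@R
    return o+w*((z-o[2])/w[...,2])[...,None]
def cloud(c,d):
    v,u=np.mgrid[:d.shape[0],:d.shape[1]]
    return pt(c,u,v,d)
E
python3 - <<'E'
from h import *
a,_,_=snap('top','top0'); b,_,_=snap('scene','sc0')
cv2.imwrite('pics/both.png',np.vstack([a,b])[:, :] if 0 else cv2.resize(np.hstack([a,b]),(800,300)))
print(env.get_state(), calibration('top'))
E
```

```text
{'time': 0.1, 'qpos': array([ 1.02389476,  0.47771814,  0.02235115,  1.55629113, -0.01150469,
        1.10931474, -0.08308969]), 'joint_velocities': array([ 0.00085883, -0.00039392,  0.00040654, -0.00333781,  0.00111968,
       -0.00014655, -0.00116019]), 'joint_torque': array([ 3.76847616e-03, -5.97766900e+01,  1.61329083e+00, -2.81957084e+01,
        1.27672817e-02,  5.03268719e-03,  2.02035261e-05]), 'tcp_pos': array([ 0.28660736, -0.61069927,  0.30304849]), 'orientation': array([-7.67738521e-04,  9.76025406e-01,  2.17655151e-01, -2.30373076e-04]), 'force': array([ 0.20093312,  0.203617  , -0.07141398]), 'torque': array([-0.00727541,  0.05014459, -0.03160097]), 'opening': 0.08567651246491281} {'fx': 416.2328199741083, 'fy': 416.2328199741083, 'cx': 283.82406913601494, 'cy': 211.6660389513851, 'k1': -0.08746176261137582, 'rvec': array([ 2.17606263, -2.21857284,  0.07669709]), 'tvec': array([0.03624715, 0.51414794, 1.38645805])}
```

View pics/top0.png

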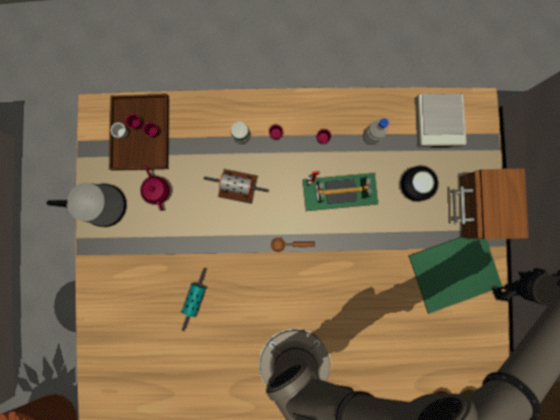

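View pics/sc0.png

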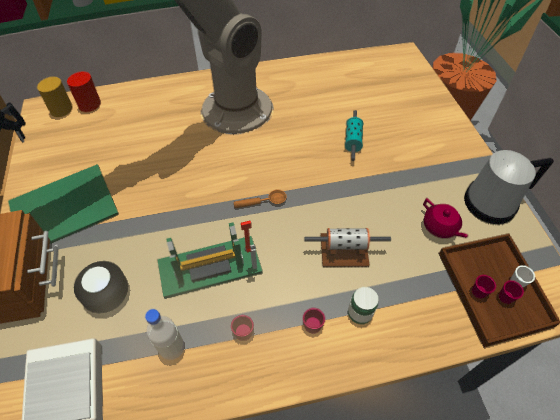

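Steel drum (silver, copper rims) is at top (237,185), on the dark rest. The similar turquoise one at top (194,300) is the decoy, by its colour and because it has no rest. The green cradle is at (340,190), with the keeper at its left end (314,176). I'll confirm this in a crop and get rough positions from depth.

```bash
python3 - <<'E'
from h import *
p,d,c=load('top0')
cv2.imwrite('pics/crop.png',cv2.resize(p[160:220,195:395],None,fx=4,fy=4,interpolation=cv2.INTER_CUBIC))
W=cloud(c,d)
for n,(u,v) in dict(drum=(237,185),cradle=(340,190),axL=(207,179),axR=(265,190),corner_a=(304,178),b=(374,174),cc=(378,205),dd=(307,210),table=(300,300)).items(): print(n,W[v,u].round(3),ptz(c,u,v,0.014).round(3))
E
```

```text
drum [0.6   0.176 0.079] [0.608 0.183 0.014]
cradle [ 0.581 -0.16   0.05 ] [ 0.585 -0.166  0.014]
axL [0.624 0.276 0.063] [0.631 0.284 0.014]
axR [0.584 0.087 0.064] [0.589 0.088 0.014]
corner_a [ 0.63  -0.045 -0.005] [ 0.628 -0.044  0.014]
b [ 0.638 -0.284  0.012] [ 0.638 -0.284  0.014]
cc [ 0.532 -0.297 -0.   ] [ 0.531 -0.294  0.014]
dd [ 0.519 -0.052  0.013] [ 0.519 -0.052  0.014]
table [ 0.216 -0.023  0.001] [ 0.218 -0.022  0.014]
```

View pics/crop.png

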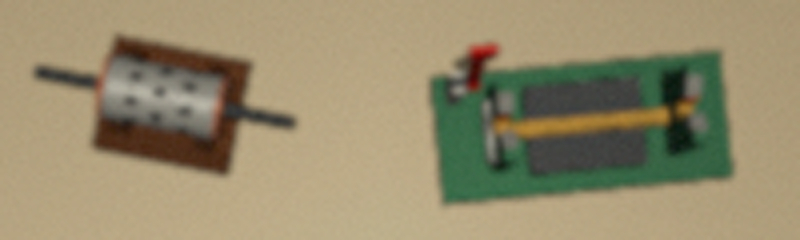

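The crop confirms the steel drum (copper rims, on the rest). The keeper is at the cradle's left (+y) end. Next: wrist close-ups.

```bash
cat >> h.py <<'E'
def q(a): return np.array([0,np.cos(a/2),np.sin(a/2),0])
def ypr(yaw): return q(yaw+np.pi/2)   # tool y along part's x axis at this yaw
E
python3 - <<'E'
from h import *
for pos,y in (((.6,.178,.34),-.21),((.58,-.168,.34),.04)):
  for s in (0,np.pi):
    print(pos,kin.inverse_kinematics(np.array(pos),ypr(y+s)))
s=env.get_state();c=calibration('wrist');R=cv2.Rodrigues(np.array(c['rvec']))[0];print('cam',-R.T@c['tvec'],R[2],s['tcp_pos'])
env.reach(np.array([.56,-.168,.38]),ypr(.04))
a,_,_=snap('wrist','wc')
env.reach(np.array([.58,.178,.36]),ypr(-.21))
b,_,_=snap('wrist','wd')
cv2.imwrite('pics/w.png',np.hstack([cv2.resize(a,(400,300),interpolation=cv2.INTER_AREA),cv2.resize(b,(400,300),interpolation=cv2.INTER_AREA)]))
print(env.get_state()['time'])
E
```

```text
(0.6, 0.178, 0.34) [ 0.13560138  0.45807312 -0.72102566  1.60042252  0.3180682   1.20404246
 -0.85946987]
(0.6, 0.178, 0.34) [ 0.39480718  0.63648753 -1.18375169  1.58420644  0.60198739  1.33346215
  2.06456506]
(0.58, -0.168, 0.34) [ 0.49178568  0.35962564 -0.4053832   1.66900015  0.15303595  1.1443735
  0.0861042 ]
(0.58, -0.168, 0.34) [ 0.05535241  0.32864307  0.1581575   1.70019804 -0.0565832   1.1172004
 -2.87160137]
cam [ 0.35057522 -0.57939846  0.37349122] [-0.25360945 -0.11707251 -0.96019596] [ 0.28660736 -0.61069927  0.30304849]
3.4083
```

View pics/w.png

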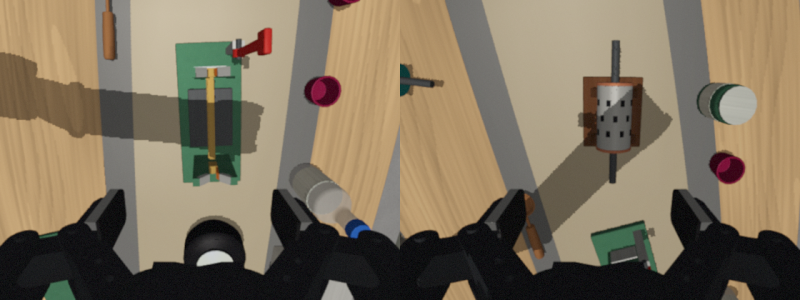

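```bash
python3 - <<'E'
from h import *
def fitaxis(P):
    m=P[:,:2].mean(0);u=np.linalg.svd(P[:,:2]-m,full_matrices=False)[2][0];u*=np.sign(u[1]);return m,u
for f in('wd','top0','sc0'):
    p,d,c=load(f);W=cloud(c,d)
    k=(d>0)&(np.hypot(W[...,0]-.603,W[...,1]-.18)<.125)
    # body: upper part of drum
    A=W[k&(W[...,2]>.072)]
    m,u=fitaxis(A);n=np.array([u[1],-u[0]])
    L=W[k&(W[...,2]>.045)];s=(L[:,:2]-m)@u;t=(L[:,:2]-m)@n
    ax=(abs(s)>.06)&(abs(t)<.015)&(abs(s)<.125)
    m2,u2=fitaxis(L[ax]);
    print(f,'body mid',m.round(4),'yaw',np.arctan2(-u[0],u[1]).round(4),'ztop',np.percentile(A[:,2],98).round(4),'| axle extents',s[ax].min().round(4),s[ax].max().round(4),'yaw',np.arctan2(-u2[0],u2[1]).round(4),'z',np.percentile(L[ax][:,2],90).round(4), 'mean perp',t[ax].mean().round(4), 'body s', np.percentile((A[:,:2]-m)@u,[0.5,99.5]).round(4))
for f in('wc','top0','sc0'):
    p,d,c=load(f);W=cloud(c,d)
    hsv=cv2.cvtColor(p,cv2.COLOR_BGR2HSV)
    k=(d>0)&(np.hypot(W[...,0]-.579,W[...,1]+.168)<.15)
    g=k&(abs(W[...,2]-.014)<.008)&(hsv[...,0]>60)&(hsv[...,0]<95)&(hsv[...,1]>90)
    r=cv2.minAreaRect((W[g][:,:2]*1000).astype(np.float32));print(f,'base',r,g.sum(),W[g][:,2].mean())
    T=W[k&(W[...,2]>.112)&(W[...,2]<.14)];print('  cheeks n',len(T))
    for lo,hi in((-.3,-.168),(-.168,-.0)):
        Q=T[(T[:,1]>lo)&(T[:,1]<hi)]
        if len(Q)>5: print('   ',Q.mean(0).round(4),Q.min(0).round(3),Q.max(0).round(3))
    red=k&((hsv[...,0]<6)|(hsv[...,0]>174))&(hsv[...,1]>150)
    if red.sum():print('   red',red.sum(),W[red].min(0).round(3),W[red].max(0).round(3),W[red].mean(0).round(3))
E
```

```text
wd body mid [0.5848 0.1867] yaw 1.3652 ztop 0.383 | axle extents -0.0726 0.0771 yaw 1.3687 z 0.3705 mean perp -0.0016 body s [-0.069  0.073]
top0 body mid [0.6068 0.1855] yaw -0.2127 ztop 0.0862 | axle extents -0.1082 0.1041 yaw -0.2249 z 0.064 mean perp 0.0006 body s [-0.0499  0.0496]
sc0 body mid [0.6118 0.1814] yaw -0.2262 ztop 0.0846 | axle extents -0.1072 0.1082 yaw -0.2241 z 0.0627 mean perp -0.0025 body s [-0.0488  0.049 ]
wc base ((579.7282104492188, -165.14303588867188), (106.47926330566406, 245.32167053222656), 4.346603870391846) 7222 0.014450454833162955
  cheeks n 1486
    [ 0.586  -0.2386  0.1207] [ 0.554 -0.248  0.112] [ 0.618 -0.231  0.127]
    [ 0.5783 -0.0877  0.1222] [ 0.542 -0.099  0.112] [ 0.612 -0.061  0.139]
   red 1123 [ 0.496 -0.178  0.103] [ 0.628 -0.055  0.402] [ 0.609 -0.07   0.2  ]
top0 base ((579.9766845703125, -166.27923583984375), (101.3846664428711, 241.43917846679688), 4.348026275634766) 877 0.013448459323012424
  cheeks n 132
    [ 0.5872 -0.2407  0.1211] [ 0.555 -0.25   0.112] [ 0.619 -0.232  0.131]
    [ 0.5772 -0.0884  0.1203] [ 0.543 -0.099  0.112] [ 0.608 -0.062  0.131]
   red 29 [ 0.605 -0.073  0.102] [ 0.617 -0.058  0.221] [ 0.612 -0.064  0.183]
sc0 base ((581.3175048828125, -167.2825927734375), (109.57239532470703, 246.16683959960938), 4.002398490905762) 991 0.01393554630090955
  cheeks n 231
    [ 0.5865 -0.2423  0.1206] [ 0.554 -0.25   0.112] [ 0.62  -0.235  0.129]
    [ 0.5823 -0.0882  0.1216] [ 0.543 -0.101  0.112] [ 0.617 -0.063  0.139]
   red 114 [ 0.613 -0.077  0.104] [ 0.621 -0.056  0.224] [ 0.618 -0.067  0.181]
```

```bash
python3 - <<'E'
from h import *
def loc(P,o,yaw):
    c,s=np.cos(yaw),np.sin(yaw);D=P-np.r_[o,0];return np.stack([c*D[...,0]+s*D[...,1],-s*D[...,0]+c*D[...,1],D[...,2]],-1)
for f in('wd','top0','sc0'):
    p,d,c=load(f);W=cloud(c,d);L=loc(W,[.607,.1835],-.223)[d>0]
    B=L[(L[:,2]>.072)&(L[:,2]<.1)&(abs(L[:,0])<.04)&(abs(L[:,1])<.07)]
    out=[np.percentile(B[:,1],[.5,99.5]).round(4)]
    for lo,hi in((-.048,-.01),(.01,.048)):   # circle fit of body slices
        Q=B[(B[:,1]>lo)&(B[:,1]<hi)];A=np.c_[2*Q[:,0],2*Q[:,2],np.ones(len(Q))]
        x=np.linalg.lstsq(A,(Q[:,[0,2]]**2).sum(1),rcond=None)[0];out.append((x[:2].round(4),np.sqrt(x[2]+x[0]**2+x[1]**2).round(4)))
    X=L[(L[:,2]>.05)&(L[:,2]<.075)&(abs(L[:,0])<.012)]
    for s in(1,-1):
        Q=X[(X[:,1]*s>.058)];out.append((Q[:,0].mean().round(4),(s*Q[:,1]).max().round(4)))
    print(f,out)
for f in('wc','top0','sc0'):
    p,d,c=load(f);W=cloud(c,d);L=loc(W,[.58,-.166],.075)[d>0]
    for s in(1,-1):
        Q=L[(L[:,2]>.12)&(L[:,2]<.131)&(abs(L[:,1]-s*.075)<.013)&(abs(L[:,0])<.045)]
        n=Q[Q[:,0]<0];m=Q[Q[:,0]>0]
        print(f,s,len(n),len(m),'x',n[:,0].min().round(4),n[:,0].max().round(4),m[:,0].min().round(4),m[:,0].max().round(4),'y',np.percentile(Q[:,1],[3,97]).round(4),'z',np.median(Q[:,2]).round(4))
E
```

```text
wd [array([-0.0479,  0.0511]), (array([-0.0005,  0.0578]), np.float64(0.0248)), (array([-0.0007,  0.0578]), np.float64(0.0249)), (np.float64(-0.0013), np.float64(0.1095)), (np.float64(-0.0004), np.float64(0.2748))]
top0 [array([-0.0481,  0.0515]), (array([0.0001, 0.0658]), np.float64(0.0182)), (array([-0.0002,  0.0685]), np.float64(0.0158)), (np.float64(-0.0009), np.float64(0.3031)), (np.float64(0.0001), np.float64(0.7864))]
sc0 [array([-0.0497,  0.0481]), (array([0.0021, 0.0643]), np.float64(0.0188)), (array([0.0019, 0.0639]), np.float64(0.0189)), (np.float64(0.0007), np.float64(0.3058)), (np.float64(0.0018), np.float64(0.7887))]
wc 1 242 248 x -0.0318 -0.0156 0.0152 0.0319 y [0.0699 0.0815] z 0.125
wc -1 189 199 x -0.0315 -0.0158 0.0168 0.0322 y [-0.0798 -0.068 ] z 0.1248
top0 1 16 19 x -0.0295 -0.0125 0.0157 0.0314 y [0.0695 0.0806] z 0.1226
top0 -1 17 22 x -0.0309 -0.0171 0.0172 0.0332 y [-0.0818 -0.0692] z 0.1242
sc0 1 31 30 x -0.0316 -0.0132 0.0189 0.0334 y [0.0683 0.0792] z 0.1239
sc0 -1 33 28 x -0.0321 -0.0144 0.0184 0.0345 y [-0.0821 -0.0716] z 0.1239
```

Measurements agree with the given sizes: body length 99 mm, axle height 58 mm, cheeks at ±75 mm and 125 mm high. Drum: (0.607, 0.185), yaw -0.22. Cradle: (0.580, -0.165), yaw 0.075. Grasping now.

```bash
cat >> h.py <<'E'
CO=np.array([.5802,-.1652]);CY=.075
def cr(x,y,z): # cradle->world
    c,s=np.cos(CY),np.sin(CY);return np.array([CO[0]+c*x-s*y,CO[1]+s*x+c*y,z])
def loc(P,o=CO,yaw=CY):
    c,s=np.cos(yaw),np.sin(yaw);D=np.asarray(P)-np.r_[o,0];return np.stack([c*D[...,0]+s*D[...,1],-s*D[...,0]+c*D[...,1],D[...,2]],-1)
def st(m=''):
    s=env.get_state();print(m,'t',round(s['time'],2),'tcp',s['tcp_pos'].round(4),'F',s['force'].round(2),'T',s['torque'].round(2),'op',round(s['opening'],4));return s
E
python3 - <<'E'
from h import *
env.reach(np.array([.6069,.1852,.25]),ypr(-.22))
print(env.movel(np.array([.6069,.1852,.107]),velocity=.1,stop_force=12));st('down')
env.grip(.03,f_grip=100);st('grip')
env.movel(np.array([.6069,.1852,.30]),velocity=.15);st('lift')
env.reach(cr(0,0,.30),ypr(CY));env.dwell(.2);st('above')
p,d,c=snap('scene','held');W=cloud(c,d);L=loc(W)[d>0]
snap('top','heldt');
cv2.imwrite('pics/heldc.png',cv2.resize(p[140:300,120:330],None,fx=3.5,fy=3.5))
Q=L[(abs(L[:,0])<.03)&(abs(L[:,1])>.062)&(abs(L[:,1])<.115)&(L[:,2]>.19)&(L[:,2]<.30)]
for s in(1,-1):
    A=Q[Q[:,1]*s>0]; print(s,len(A),A.mean(0).round(4),np.ptp(A,axis=0).round(3),(s*A[:,1]).max())
E
```

```text
False
down t 5.52 tcp [0.6073 0.1854 0.1077] F [-0.31 -0.7  -0.18] T [-0.03 -0.04  0.  ] op 0.0851
grip t 5.93 tcp [0.6072 0.1852 0.1079] F [-1.7  -0.79  5.23] T [-0.18  0.26  0.06] op 0.0496
lift t 7.37 tcp [0.6064 0.1849 0.2988] F [ 1.09  0.62 -4.11] T [ 0.02  0.04 -0.  ] op 0.0495
above t 8.89 tcp [ 0.5807 -0.1637  0.3001] F [-0.72 -1.29 -4.73] T [ 0.03 -0.02  0.04] op 0.0495
1 123 [0.0034 0.0848 0.252 ] [0.013 0.045 0.013] 0.10739422156479311
-1 136 [ 0.0039 -0.0853  0.2517] [0.012 0.047 0.013] 0.108668253122676
```

View pics/heldc.png

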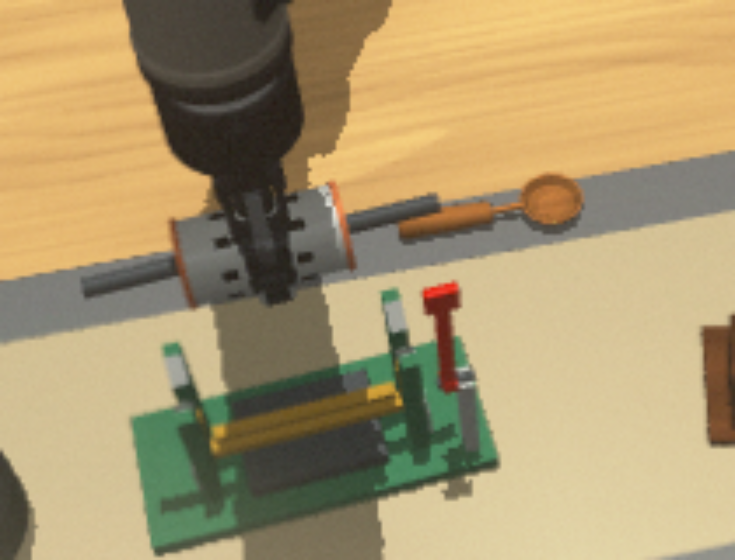

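The drum is held, centred and level; both axle ends agree within 0.5 mm. Its axle is 52 mm below the TCP. I'll lower it while feeling for the seats.

```bash
python3 - <<'E'
from h import *
F0=-4.6
print(env.movel(cr(0,0,.185),velocity=.12,stop_force=12))
z=.185;env.dwell(.1);st()
hit=False
while z>.150:
    z-=.0025
    hit=env.movel(cr(0,0,z),velocity=.03,stop_force=20)
    s=env.get_state();print(round(s['time'],2),round(z,4),s['tcp_pos'].round(4),s['force'].round(1),s['torque'].round(2),hit)
    if hit or s['force'][2]-F0>22: break
E
```

```text
False
 t 10.2 tcp [ 0.5808 -0.1653  0.186 ] F [-0.18  0.58 -4.36] T [0.01 0.05 0.03] op 0.05
10.45 0.1825 [ 0.5801 -0.1652  0.1826] [ 0.5 -0.2 -4.7] [-0.01 -0.01 -0.02] False
10.7 0.18 [ 0.58   -0.1652  0.1798] [ 0.6 -0.4 -4. ] [-0.02 -0.03  0.01] False
10.95 0.1775 [ 0.5801 -0.1652  0.1772] [ 0.5  0.8 -3.8] [-0.02  0.01  0.01] False
11.2 0.175 [ 0.5801 -0.1651  0.1748] [ 0.5 -0.8 -4.6] [ 0.02 -0.05 -0.04] False
11.45 0.1725 [ 0.5801 -0.1652  0.1723] [ 0.4 -0.1 -5. ] [ 0.05 -0.01  0.  ] False
11.7 0.17 [ 0.58   -0.1652  0.1698] [-0.7  1.1 -4.6] [0.01 0.02 0.05] False
11.95 0.1675 [ 0.5801 -0.1652  0.1673] [-0.6 -0.4 -5.5] [-0.   -0.02  0.01] False
12.2 0.165 [ 0.5801 -0.1652  0.1648] [ 0.2  0.5 -5.1] [-0.   -0.01  0.01] False
12.45 0.1625 [ 0.58   -0.1652  0.1623] [ 0.2  0.  -4.4] [ 0.01 -0.01 -0.02] False
12.7 0.16 [ 0.5801 -0.1652  0.1598] [-0.2  0.4 -5.2] [-0.03 -0.01 -0.01] False
12.95 0.1575 [ 0.5794 -0.1654  0.1574] [-4.6  5.2  0.2] [-0.94  0.79 -0.15] False
13.2 0.155 [ 0.5794 -0.1653  0.1545] [-3.9  4.  -3.4] [0.07 0.92 0.03] False
13.45 0.1525 [ 0.5794 -0.1651  0.1516] [-3.3  3.9 -9.1] [-0.72  0.79 -0.1 ] False
13.7 0.15 [ 0.5794 -0.1652  0.1495] [-6.1  4.2 -6.3] [-0.8   1.1  -0.07] False
```

```bash
cat >> h.py <<'E'
def ends(z0,f='e'):
    for cam in('scene','top'):
        p,d,c=snap(cam,f+cam);L=loc(cloud(c,d))[d>0]
        Q=L[(abs(L[:,0])<.02)&(abs(L[:,1])>.083)&(abs(L[:,1])<.108)&(abs(L[:,2]-z0)<.02)]
        for s in(1,-1):
            A=Q[Q[:,1]*s>0]; A=A[A[:,2]>z0-.006] if len(A) else A
            if len(A): print(cam,s,len(A),A.mean(0).round(4),'ztop',np.percentile(A[:,2],90).round(4),'yend',(s*A[:,1]).max().round(4))
E
python3 - <<'E'
from h import *
st();ends(.0975,'e1')
E
```

```text
t 13.7 tcp [ 0.5794 -0.1652  0.1495] F [-6.13  4.18 -6.27] T [-0.8   1.1  -0.07] op 0.0499
scene 1 29 [0.0014 0.0899 0.1013] ztop 0.104 yend 0.0967
scene -1 56 [ 0.0018 -0.0952  0.1015] ztop 0.1044 yend 0.1079
top 1 31 [-0.0006  0.0954  0.1012] ztop 0.105 yend 0.1076
```

Both ends are level (top at 0.104, 0.3 mm apart) and between the shoes. Continuing in 1 mm steps.

```bash
python3 - <<'E'
from h import *
z=.1495;log=[]
while z>.118:
    z-=.001
    hit=env.movel(cr(-.0008,0,z),velocity=.02,stop_force=15)
    s=env.get_state();log.append(s['force'][2]);print(round(s['time'],2),round(z,4),s['tcp_pos'].round(4),s['force'].round(1),s['torque'].round(2),hit)
    if hit or s['force'][2]>6: break
E
```

```text
14.05 0.1485 [ 0.5793 -0.1653  0.1485] [-5.1 -3.2 -5.1] [ 1.13  0.97 -0.12] False
14.3 0.1475 [ 0.5793 -0.1653  0.1475] [-4.6 -4.4 -5.4] [ 0.74  1.03 -0.22] False
14.55 0.1465 [ 0.5793 -0.1653  0.1465] [-4.5 -4.  -5.8] [ 0.24  1.07 -0.23] False
14.8 0.1455 [ 0.5793 -0.1653  0.1455] [-5.4 -4.6 -4.6] [-0.46  1.05 -0.33] False
15.05 0.1445 [ 0.5793 -0.1653  0.1445] [-4.3 -3.1 -5.8] [-1.11  0.94 -0.3 ] False
15.3 0.1435 [ 0.5793 -0.1652  0.1435] [-4.8  0.3 -6.5] [-1.49  0.88 -0.36] False
15.55 0.1425 [ 0.5793 -0.1653  0.1425] [-4.2  2.6 -5.5] [-1.31  0.98 -0.29] False
15.8 0.1415 [ 0.5794 -0.1652  0.1415] [-4.7  4.1 -6.9] [-0.59  1.06 -0.08] False
16.05 0.1405 [ 0.5793 -0.1653  0.1405] [-5.4  2.6 -6.3] [0.64 1.12 0.07] False
16.3 0.1395 [ 0.5793 -0.1652  0.1395] [-6.6  0.8 -4.9] [1.34 1.13 0.05] False
16.55 0.1385 [ 0.5793 -0.1653  0.1385] [-4.7 -3.3 -5.7] [ 1.27  1.14 -0.02] False
16.8 0.1375 [ 0.5793 -0.1653  0.1375] [-4.2 -4.5 -5.5] [ 0.39  1.19 -0.2 ] False
17.05 0.1365 [ 0.5793 -0.1652  0.1365] [-5.4 -3.7 -5.4] [-0.84  1.01 -0.33] False
17.3 0.1355 [ 0.5794 -0.1653  0.1358] [-5.4 -0.2 -3.5] [1.28 1.28 0.1 ] False
17.55 0.1345 [ 0.5796 -0.1655  0.1354] [-7.2  2.9  0.9] [-0.73  1.38  0.01] False
17.8 0.1335 [ 0.58   -0.1656  0.1351] [-8.3 -0.7  4.9] [-0.07  1.6  -0.1 ] False
18.05 0.1325 [ 0.58   -0.1656  0.1347] [-9.4 -0.3 10. ] [ 0.03  2.13 -0.11] False
```

Contact is at TCP z ≈ 0.136, so the axle is at about 0.084 and the seats at about 78 mm. Stiffness rises steadily and there is almost no tilting moment. Pressing on to about 20 N, then checking level.

```bash
python3 - <<'E'
from h import *
z=.1325
while z>.129:
    z-=.0005
    env.movel(cr(-.0008,0,z),velocity=.01,stop_force=8)
    env.dwell(.1);s=st(round(z,4))
    if s['force'][2]>15.5: break
env.dwell(.4)
F=[]
for _ in range(8): env.dwell(.05);F.append(env.get_state()['force'][2])
print('Fz mean',np.mean(F));ends(.083,'e2')
E
```

```text
0.132 t 18.4 tcp [ 0.58   -0.1656  0.1347] F [-11.45   0.38  14.19] T [ 0.05  2.46 -0.14] op 0.0498
0.1315 t 18.75 tcp [ 0.58   -0.1656  0.1345] F [-12.9    0.35  17.56] T [ 0.08  2.68 -0.05] op 0.0497
Fz mean 17.32821166360654
scene 1 27 [0.0015 0.0896 0.0855] ztop 0.0881 yend 0.0963
scene -1 50 [ 0.0027 -0.0967  0.0867] ztop 0.0902 yend 0.1079
top 1 30 [0.0005 0.0962 0.0872] ztop 0.0905 yend 0.1074
```

```bash
cat > tilt.py <<'E'
from h import *
from scipy.optimize import least_squares
def cyl(A,r):  # circle centre x,z for known radius
    f=lambda p:np.hypot(A[:,0]-p[0],A[:,2]-p[1])-r
    return least_squares(f,[A[:,0].mean(),A[:,2].mean()-r/2],loss='soft_l1',f_scale=.001).x
def tilt(files,z0):
    A=[]
    for f in files:
        p,d,c=load(f);A.append(loc(cloud(c,d))[d>0])
    A=np.vstack(A);o={}
    for n,r,lo,hi,s in(('ax+',.006,.055,.067,1),('ax-',.006,.055,.067,-1),('tip+',.006,.084,.106,1),('tip-',.006,.084,.106,-1),('body+',.026,.02,.044,1),('body-',.026,.02,.044,-1)):
        Q=A[(s*A[:,1]>lo)&(s*A[:,1]<hi)&(abs(np.hypot(A[:,0],A[:,2]-z0)-r)<.005)&(A[:,2]>z0-.3*r)]
        if len(Q)>15:o[n]=(len(Q),(s*Q[:,1]).mean().round(3),cyl(Q,r).round(4))
    for k,v in o.items():print(k,v)
E
python3 - <<'E'
from tilt import *
for i in range(4): snap('scene',f't{i}')
print('held, seated');tilt([f't{i}' for i in range(4)],.0825)
print('in slots before');tilt(['e1scene'],.0975);print('in air');tilt(['held'],.248);st()
p=load('t0')[0];cv2.imwrite('pics/seat.png',cv2.resize(p[190:310,140:290],None,fx=5,fy=5,interpolation=cv2.INTER_CUBIC))
E
```

```text
held, seated
ax+ (99, np.float64(0.061), array([0.0001, 0.0826]))
ax- (99, np.float64(0.061), array([0.0001, 0.0829]))
tip+ (94, np.float64(0.09), array([0.0002, 0.0829]))
tip- (161, np.float64(0.096), array([0.0005, 0.0822]))
body+ (872, np.float64(0.032), array([0.0001, 0.0825]))
body- (886, np.float64(0.032), array([-0.    ,  0.0825]))
in slots before
ax+ (25, np.float64(0.061), array([-0.0006,  0.0974]))
ax- (24, np.float64(0.061), array([-0.0005,  0.0971]))
tip+ (27, np.float64(0.09), array([-0.0002,  0.0972]))
tip- (48, np.float64(0.095), array([0.0001, 0.0971]))
body+ (222, np.float64(0.032), array([-0.0008,  0.0975]))
body- (226, np.float64(0.032), array([-0.0006,  0.0977]))
in air
ax+ (32, np.float64(0.061), array([0.0003, 0.2487]))
ax- (31, np.float64(0.061), array([0.0005, 0.2477]))
tip+ (57, np.float64(0.095), array([0.0006, 0.2481]))
tip- (62, np.float64(0.095), array([0.0011, 0.2486]))
body+ (284, np.float64(0.032), array([0.0006, 0.248 ]))
body- (295, np.float64(0.032), array([0.0007, 0.2482]))
 t 19.85 tcp [ 0.58   -0.1656  0.1345] F [-12.93  -0.47  17.1 ] T [ 0.05  2.68 -0.03] op 0.0498
```

View pics/seat.png

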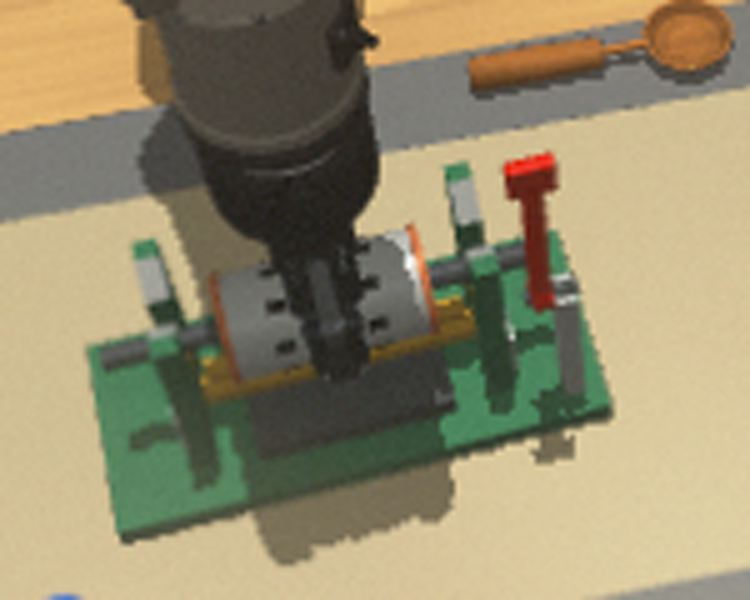

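Both ends are down at 0.0825 m, level within 0.3 mm. The press is about 22 N (17.3 measured plus 4.6 weight) and has been held for more than 1 s with the keeper upright. Unload, let go, retreat, and check.

```bash
python3 - <<'E'
from h import *
from tilt import *
env.movel(cr(-.0008,0,.1348),velocity=.02);st('unload')
env.grip(.085);st('open')
env.movel(cr(0,0,.32),velocity=.15);st('up')
env.grip(0.0);st('shut')
for i in range(3): snap('scene',f'r{i}')
tilt([f'r{i}' for i in range(3)],.083)
p,d,c=load('r0');L=loc(cloud(c,d));h=cv2.cvtColor(p,cv2.COLOR_BGR2HSV)
k=(d>0)&((h[...,0]<6)|(h[...,0]>174))&(h[...,1]>150)&(abs(L[...,1]-.098)<.03)&(abs(L[...,0])<.1)&(L[...,2]<.24)
print(L[k].min(0).round(3),L[k].max(0).round(3),L[k&(L[...,2]>.2)].mean(0).round(4),L[k&(L[...,2]<.15)].mean(0).round(4))
for x,y,z in((.085,.098,.34),(.085,.098,.258),(-.045,.098,.178)):
    print(kin.inverse_kinematics(cr(x,y,z),ypr(CY)))
E
```

```text
unload t 20.17 tcp [ 0.5796 -0.1656  0.1358] F [-7.29 -0.97  1.49] T [-0.13  1.45 -0.03] op 0.0494
open t 20.62 tcp [ 0.5803 -0.1652  0.1353] F [ 0.03 -0.56  0.02] T [ 0.    0.02 -0.01] op 0.0848
up t 22.0 tcp [ 0.5797 -0.1652  0.319 ] F [ 0.73 -0.38 -0.72] T [ 0.02 -0.04 -0.02] op 0.0852
shut t 22.77 tcp [ 0.5802 -0.1653  0.32  ] F [-0.19  0.17 -0.35] T [ 0.01 -0.03  0.02] op 0.0
ax+ (68, np.float64(0.061), array([-0.0006,  0.0845]))
ax- (76, np.float64(0.061), array([-0.0008,  0.0847]))
tip+ (72, np.float64(0.09), array([-0.0006,  0.0842]))
tip- (126, np.float64(0.096), array([-0.0001,  0.0842]))
body+ (658, np.float64(0.032), array([-0.0008,  0.0843]))
body- (678, np.float64(0.032), array([-0.0009,  0.0843]))
[0.04  0.085 0.103] [0.049 0.106 0.223] [0.0459 0.0949 0.2149] [0.0418 0.0948 0.1232]
[ 0.37300335  0.47786149 -0.53478937  1.52232133  0.25312141  1.21089912
 -0.12708348]
[ 0.36163704  0.54803776 -0.51747791  1.60853898  0.29910416  1.06479682
 -0.16398665]
[ 0.42691002  0.45549143 -0.51117795  1.97779028  0.30957249  0.78438644
 -0.1873561 ]
```

Drum released, axle at 0.0843 m and level. Keeper is at about 1.6 rad. Swinging it shut with the closed fingers along its arc.

```bash
python3 - <<'E'
from h import *
N=env.nose_length
env.movel(cr(.09,.098,.34),velocity=.2)
r,h=.095,.0145
def P(th): return cr(.036-r*np.cos(th)+.004*np.sin(th)+h,.098,.1025+r*np.sin(th)+.004*np.cos(th)+N)
a=P(1.62)
env.movel(cr(.09,.098,a[2]),velocity=.15);st('beside')
for th in np.linspace(1.62,-.02,15):
    hit=env.movel(P(th),velocity=.07,stop_force=15)
    s=env.get_state();print(round(th,2),round(s['time'],2),s['tcp_pos'].round(4),s['force'].round(1),hit)
    if hit:break
p,_,_=snap('scene','k');cv2.imwrite('pics/keep.png',cv2.resize(p[190:310,140:290],None,fx=5,fy=5,interpolation=cv2.INTER_CUBIC))
E
```

```text
beside t 24.36 tcp [ 0.6628 -0.0613  0.2704] F [ 0.66 -0.03 -0.3 ] T [ 0.    0.03 -0.01] op -0.0002
1.62 24.95 [ 0.632  -0.0632  0.2703] [-0.7  0.2  0. ] False
1.5 25.26 [ 0.6206 -0.064   0.2701] [-0.6 -0.7 -0. ] False
1.39 25.57 [ 0.6094 -0.0648  0.2692] [ 0.7 -0.5  0.1] False
1.27 25.88 [ 0.5985 -0.0656  0.2669] [-0.4 -0.1  0.9] False
1.15 26.18 [ 0.588  -0.0664  0.2634] [-0.  -0.3  1. ] False
1.03 26.49 [ 0.5779 -0.0672  0.2586] [-0.3 -0.1 -0.1] False
0.92 26.8 [ 0.5684 -0.0679  0.2527] [ 0.3  0.7 -0.2] False
0.8 27.11 [ 0.5596 -0.0686  0.2457] [ 0.1 -0.7  1. ] False
0.68 27.42 [ 0.5516 -0.0691  0.2377] [-0.6 -0.6  1.1] False
0.57 27.73 [ 0.5447 -0.0696  0.2288] [0.9 0.2 0.6] False
0.45 28.03 [ 0.539  -0.0701  0.2193] [ 0.5 -0.2  0. ] False
0.33 28.34 [ 0.5344 -0.0704  0.2092] [ 0.7 -0.1  0.5] False
0.21 28.65 [ 0.531  -0.0706  0.1986] [ 0.4 -0.4  0.3] False
0.1 28.96 [ 0.5288 -0.0707  0.1877] [ 0.  -0.9  0.5] False
-0.02 29.19 [ 0.5297 -0.0707  0.1789] [-4.7 -0.7 12.7] True
```

View pics/keep.png

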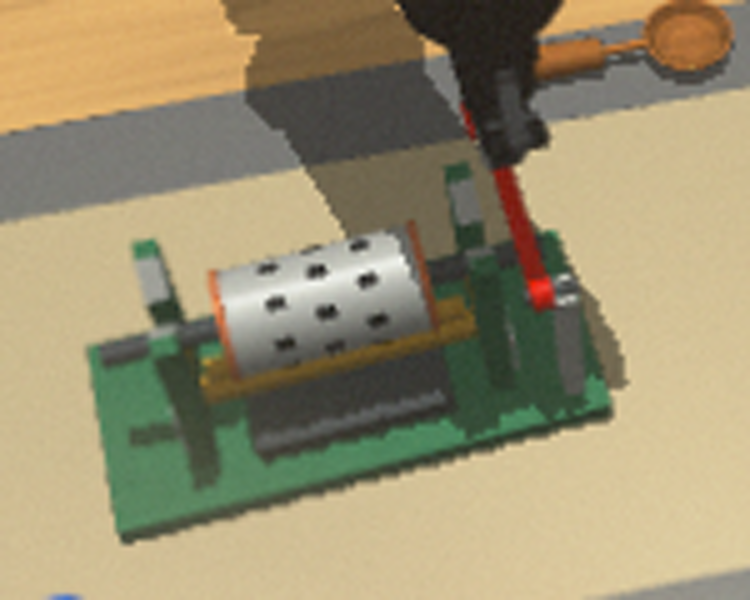

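The picture shows the keeper lying across over the axle, with the fingers hard on it: stop at tip height 0.106, where 0.1065 is expected when shut. Retreat and verify before handing in.

```bash
python3 - <<'E'
from h import *
from tilt import *
t=env.get_state()['tcp_pos'];env.movel(t+[0,0,.16],velocity=.15)
env.reach(np.array([.45,-.30,.40]),ypr(CY));st()
for i in range(3): snap('scene',f'f{i}')
tilt([f'f{i}' for i in range(3)],.0845)
p,d,c=snap('top','ft')
for f in('f0','f1','ft'):
    p,d,c=load(f);L=loc(cloud(c,d));h=cv2.cvtColor(p,cv2.COLOR_BGR2HSV)
    k=(d>0)&((h[...,0]<8)|(h[...,0]>172))&(h[...,1]>140)&(abs(L[...,1]-.098)<.02)&(abs(L[...,0])<.1)&(L[...,2]<.24)&(L[...,2]>.09)
    A=L[k]; print(f,len(A),A[:,0].min().round(3),A[:,0].max().round(3),'slope dz/d(-x)',np.polyfit(-A[:,0],A[:,2],1).round(4))
a,b=load('top0')[1],load('ft')[1]
p=load('ft')[0]
cv2.imwrite('pics/fin.png',cv2.resize(load('f0')[0],(800,600)))
E
```

```text
t 31.45 tcp [ 0.4507 -0.2984  0.3994] F [ 0.67  0.3  -0.5 ] T [ 0.05 -0.04 -0.  ] op -0.0
ax+ (72, np.float64(0.061), array([-0.0005,  0.084 ]))
ax- (74, np.float64(0.061), array([-0.0004,  0.0839]))
tip+ (68, np.float64(0.093), array([-0.0011,  0.0841]))
tip- (124, np.float64(0.096), array([-0.0002,  0.0839]))
body+ (655, np.float64(0.032), array([-0.0007,  0.0843]))
body- (671, np.float64(0.032), array([-0.0008,  0.0842]))
f0 220 -0.081 0.044 slope dz/d(-x) [-0.0103  0.1066]
f1 219 -0.08 0.045 slope dz/d(-x) [-0.0087  0.1067]
ft 145 -0.08 0.041 slope dz/d(-x) [-0.0038  0.1058]
```

View pics/fin.png

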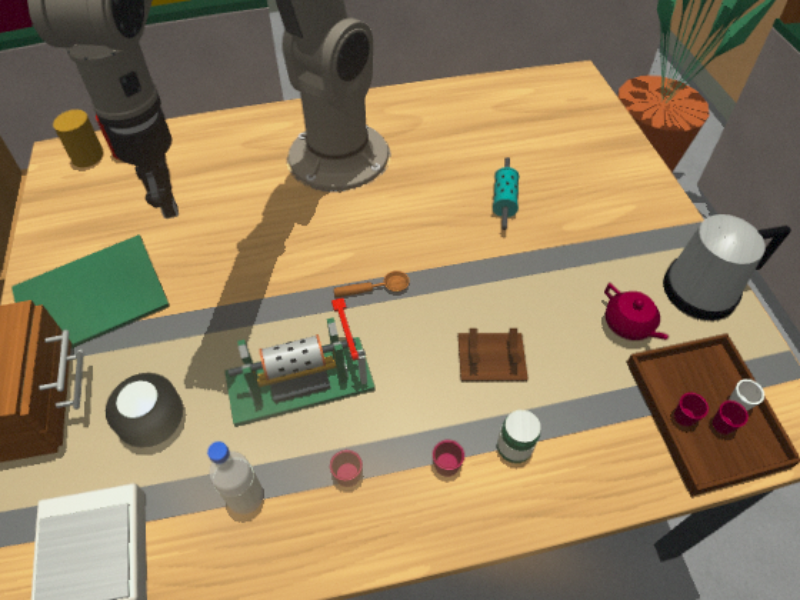

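The final view shows the keeper shut (slope within 0.01 rad), the drum level in the cradle, the bystanders where they were, and the arm clear.

```bash
python3 -c "
from h import *
job.job_done()"
```

```text
the job is handed in; nothing more can be done
```

The drum is seated in the cradle with the keeper shut over it, and the job is handed in. It took about 31 s of the 72 s allowed, and no verdict was reported.

- **Drum and seats:** I took the steel drum from its rest and lowered it level past the shoes. I felt the seats at about 78 mm and pressed with about 22 N for more than 1 s, the keeper still upright.
- **Keeper:** I let go, swung the keeper down with the closed fingers until it stopped hard, and withdrew the arm.
- **Last checks:** The axle centre is at 84 mm, with both ends within about 0.3 mm in height and 1 mm of the slot middle. The keeper is level to about 0.01 rad and the arm is clear of everything. The bystanders look unmoved in the last picture, compared by eye only.

**Less certain:**
- **Seat load:** The 22 N comes from the wrist force plus the drum's weight, so friction at the shoes and slot walls could have taken some of it. There was about 13 N of sideways force during the press. The seats' give suggested roughly 24 to 30 N.
- **One disagreeing reading:** During the press a first quick reading put the axle ends about 2 mm apart in height. A cylinder fit over four pictures gave under 1 mm and a level drum body, and I went by that.

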